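# Unload the dead-weight tester

### The arm

A 6-joint arm with a two-finger parallel gripper is mounted at the origin on the work surface. World frame = base frame: x ahead of the robot, y to its left, z up, the work surface at z = 0. Lengths are in mm, angles in rad, forces in N, time in s.
With the tool pointing down it reaches from about 350 to 875 mm from the base axis. Payload 4.2 kg.
Tool frame: the origin (TCP) lies between the finger pads; the fingertips stand 25 mm ahead of it and the grasp point (between the pads) lies 6 mm ahead of it; z points along the fingers, y is the line along which they close (so a half turn about z gives the same grasp; the last joint's range is limited). The gripper opens to 85 mm and grips with 20 to 120 N. Pads are 22 mm wide; open, the fingers measure 114 mm over their backs; the gripper's body (76 mm by 85 mm) begins 54 mm behind the grasp point. The pads swing forward as they close: fully open they stand 13 mm farther back than shut.
Start: joints at [1.587, 0.385, 0.008, 0, -1.194, -0.259], TCP at [150.232, 606.655, 256.312] pointing down, gripper open.
Joint ranges: [-3.14, 3.14], [-1.21, 2.06], [-1.07, 1.41], [-3.16, 2.05], [-2.99, -0.16], [-3.1, 3.1]. Speed limits (rad/s): [2.79, 2.79, 3.14, 3.14, 3.14, 3.14].

### API

Orientations are given as a unit quaternion [x, y, z, w].
In Python, from bench import read_state, imaging, workorder, nets gives the robot as it stands.
- The arm moves only by the tool apply_moves, never from a script. Its argument "rows" is a list of rows, each an object with "hand": the opening, from -1 (shut) to 1 (fully open); "delta_pos": the shift along the tool's x, y, z in mm, a list of three; "yaw": the turn about the tool's z in rad. A call has 1 to 12 rows; each row is the pose to reach, as a shift and turn from the pose commanded when the call began, along the tool's axes at that moment; what a row does not reach only later rows make up. A row lasts 1/12 s, in which the tool goes at most 41.7 mm and 7.16 degrees, less where a joint would pass 70% of its speed; a pose out of reach is approached as far as the arm can. A call with a gripper value outside its range is refused whole. The fingers move at their own pace and stop on an object; the grip force is fixed at half the most. Time passes only in rows, so rows that repeat a pose let the fingers close. It gives the time, the measured TCP pose, the force, the opening and the grip force at its end, in the units of the state.
- read_state(): the state, without advancing time (a new reading comes with each control period).
- imaging.get_image(name): name is "scene" or "side" or "wrist"; returns a dict with "pixels" (400x640x3 uint8, red, green, blue), "fx", "fy", "cx", "cy" (pixels), "xyz" and "rotation" of the camera in the world. Camera axes: x right, y down, z forward; pixel columns grow to the right and rows downward; lengths in mm; the calibration is good to about 2 mm. The wrist camera is an equidistant fisheye: a pixel r from the principal point sees the ray r / f radians off the axis. A picture is of the moment at which its call begins. There is no depth.
- workorder.job_done(): hands the job in; it is judged then, once.
Trained networks look in the newest picture that a camera, given by its name, has taken for a name from the list of things; names that differ only in an ending like _2 or _b are one class to them, and where a whole thing is asked for, a point or a joint stands for the part that bears it (a point fixed in the world has none). Each returns a list of dicts, best first, with "score" (0 to 1); they miss things now and then, are a little off and sometimes report something else, mostly with a low value. They report only what shows in the picture. A call takes as long as a camera call.
- nets.find_in(camera, query): "location" ([row, column] in pixels, amid what is visible of it).
- nets.pinpoint(camera, query): "location" ([row, column] in pixels: a listed point, or the origin of a listed thing).
The state is a dict: "clock": time; "joints": joint angles; "joint_vel": joint speeds; "joint_efforts": joint torques, N m; "position": TCP position; "ee_rot": TCP orientation; "contact_force": force on the tool from outside, world axes, zero at the start; "wrist_torque": the same for the moment, N m; "gripper_width": finger opening in mm; "grasp_force": force on a finger pad.
Only numpy, scipy, OpenCV 4.12 (cv2) and the standard library are available. Lean on these libraries where they do the work, as an engineer would, in place of code of your own. Each camera call takes 0.05 s, during which the arm holds its last target. There are 200 camera calls.

### The job

The calibration run is over: unload the two stacks of weights from the twin-piston tester and put every weight on the dock of its own colour, lying flat and centred on the disc. Set the weights down: do not let any of them tip over or fall.

Things in the scene. Friction and masses are not known exactly. Their poses are not given: they have to be found in the camera images.
- weight_red: loose red-painted steel disc weight with a 14 mm dark dot in its top, 66 mm in diameter, 22 mm high, about 0.55 kg. Origin at the centre of its underside, z up. At the start the bottom one of either stack, on a 60 mm carrier disc 93 mm above the bench; stacked concentric, merely resting. Stack axes are 140 mm apart on the fixed grey tester.
- weight_blue: loose blue-painted steel disc weight with a 14 mm dark dot in its top, 66 mm in diameter, 22 mm high, about 0.55 kg. Origin at the centre of its underside, z up. At the start the bottom one of either stack, on a 60 mm carrier disc 93 mm above the bench; stacked concentric, merely resting. Stack axes are 140 mm apart on the fixed grey tester.
- weight_yellow: loose yellow-painted steel disc weight with a 14 mm dark dot in its top, 50 mm in diameter, 22 mm high, about 0.33 kg. Origin at the centre of its underside, z up. At the start second in either stack, on the red or blue weight; stacked concentric, merely resting. Stack axes are 140 mm apart on the fixed grey tester.
- weight_green: loose green-painted steel disc weight with a 14 mm dark dot in its top, 50 mm in diameter, 22 mm high, about 0.33 kg. Origin at the centre of its underside, z up. At the start second in either stack, on the red or blue weight; stacked concentric, merely resting. Stack axes are 140 mm apart on the fixed grey tester.
- weight_white: loose white-painted steel disc weight with a 14 mm dark dot in its top, 36 mm in diameter, 22 mm high, about 0.17 kg. Origin at the centre of its underside, z up. At the start top of one stack, on the yellow or green weight; stacked concentric, merely resting. Stack axes are 140 mm apart on the fixed grey tester.
- dock_red: fixed flat round dock with red top: black disc 90 mm in diameter and 6 mm thick carrying a red disc 80 mm in diameter, 8 mm high in all, no rim, lying level on the tray (tray floor 3 mm above the bench). Origin at the centre of its underside, z up, so its top is 8 mm above its origin. It is the place of the red weight.
- dock_blue: fixed flat round dock with blue top: black disc 90 mm in diameter and 6 mm thick carrying a blue disc 80 mm in diameter, 8 mm high in all, no rim, lying level on the tray (tray floor 3 mm above the bench). Origin at the centre of its underside, z up, so its top is 8 mm above its origin. It is the place of the blue weight.
- dock_yellow: fixed flat round dock with yellow top: black disc 90 mm in diameter and 6 mm thick carrying a yellow disc 80 mm in diameter, 8 mm high in all, no rim, lying level on the tray (tray floor 3 mm above the bench). Origin at the centre of its underside, z up, so its top is 8 mm above its origin. It is the place of the yellow weight.
- dock_green: fixed flat round dock with green top: black disc 90 mm in diameter and 6 mm thick carrying a green disc 80 mm in diameter, 8 mm high in all, no rim, lying level on the tray (tray floor 3 mm above the bench). Origin at the centre of its underside, z up, so its top is 8 mm above its origin. It is the place of the green weight.
- dock_white: fixed flat round dock with white top: black disc 90 mm in diameter and 6 mm thick carrying a white disc 80 mm in diameter, 8 mm high in all, no rim, lying level on the tray (tray floor 3 mm above the bench). Origin at the centre of its underside, z up, so its top is 8 mm above its origin. It is the place of the white weight.

How it is judged (in metres and radians):
At the end, for the whole second after the job is handed in: Each of the five weights rests flat (within 0.08 rad) on the top of the dock of its own colour, its centre within 12 mm of the dock's centre, its underside 5 to 12 mm above the dock's underside (the dock is 8 mm high), slower than 0.02 m/s (horizontal distance between weight_red and dock_red below 0.012 m and z of weight_red in the frame of dock_red between 0.005 and 0.012 m and angle between each of weight_red, weight_blue, weight_yellow, weight_green, weight_white's own z axis and vertical below 0.08 rad and linear speed of each of weight_red, weight_blue, weight_yellow, weight_green, weight_white below 0.02 m/s and horizontal distance between weight_blue and dock_blue below 0.012 m and z of weight_blue in the frame of dock_blue between 0.005 and 0.012 m and horizontal distance between weight_yellow and dock_yellow below 0.012 m and z of weight_yellow in the frame of dock_yellow between 0.005 and 0.012 m and horizontal distance between weight_green and dock_green below 0.012 m and z of weight_green in the frame of dock_green between 0.005 and 0.012 m and horizontal distance between weight_white and dock_white below 0.012 m and z of weight_white in the frame of dock_white between 0.005 and 0.012 m); the robot touches nothing.
It fails at once if a weight is tipped by more than 0.5 rad (angle between any of weight_red, weight_blue, weight_yellow, weight_green, weight_white's own z axis and vertical above 0.5 rad).
It fails at once if a weight falls or is thrown: faster than 0.7 m/s while the fingers do not touch it (a free fall of 25 mm) ((linear speed of weight_red above 0.7 m/s and contact force between weight_red and the fingers below 0.1 N) or (linear speed of weight_blue above 0.7 m/s and contact force between weight_blue and the fingers below 0.1 N) or (linear speed of weight_yellow above 0.7 m/s and contact force between weight_yellow and the fingers below 0.1 N) or (linear speed of weight_green above 0.7 m/s and contact force between weight_green and the fingers below 0.1 N) or (linear speed of weight_white above 0.7 m/s and contact force between weight_white and the fingers below 0.1 N)).
It also fails if it takes over 122 s, if anything falls off the work surface, if the arm or the gripper's body presses on something with over 40 N, if the wrist force passes 120 N, or if a joint passes its speed limit or range.

## Working session

There is one attempt and no reset: what is moved stays moved. The work goes in short steps, Python scripts to look and compute and a tool call to move; the robot and the scene stay as the last step left them, time stands still between calls to the robot, and variables do not carry over. Pictures are saved under pics/ and viewed, at most 17 in all, crops included, and the job is handed in when it is done.

Besides the shell and the picture viewer there is one more tool, called after ">>>" by a JSON object that holds its "op" and its "data". apply_moves: Moves the arm, as the interface text tells. Its arguments: {"type":"object","properties":{"rows":{"type":"array"}},"required":["rows"]}

```bash
ls; mkdir -p pics; cat > h.py <<'E'
import numpy as np, cv2
from bench import read_state, imaging, workorder, nets
def save(n,f):
    im=imaging.get_image(n); cv2.imwrite('pics/'+f,im['pixels'][:,:,::-1]); return im
def ray(im,rc,wrist=False):
    x=(rc[1]-im['cx'])/im['fx']; y=(rc[0]-im['cy'])/im['fy']
    if wrist:
        t=np.hypot(x,y); s=np.sin(t)/t if t>1e-9 else 1
        d=np.array([x*s,y*s,np.cos(t)])
    else: d=np.array([x,y,1.])
    R=np.array(im['rotation'],float)
    if R.shape!=(3,3):
        from scipy.spatial.transform import Rotation; R=Rotation.from_quat(R).as_matrix()
    return np.array(im['xyz'],float), R@d
def at_z(im,rc,z,wrist=False):
    o,d=ray(im,rc,wrist); return o+d*(z-o[2])/d[2]
E
python3 - <<'E'
from h import *
print(read_state())
for c in ['scene','side','wrist']:
    im=save(c,c+'0.png'); print(c,{k:np.round(v,3).tolist() for k,v in im.items() if k!='pixels'})
    for q in ['weight_red','weight_blue','weight_yellow','weight_green','weight_white','dock_red','dock_blue','dock_yellow','dock_green','dock_white']:
        r=nets.pinpoint(c,q)[:2]
        z=11 if 'dock' in q else None
        f=nets.find_in(c,q)[:2]
        print(c,q,[(round(a['score'],2),np.round(a['location']).tolist()) for a in r],[(round(a['score'],2),np.round(a['location']).tolist()) for a in f],
         np.round(at_z(im,r[0]['location'],3,c=='wrist')) if r and z else '')
E
```

```text
pics
{'clock': 0.0, 'joints': array([ 1.58656978e+00,  3.85587439e-01,  6.59611695e-03, -4.69141587e-04,
       -1.19396901e+00, -2.58623420e-01]), 'joint_vel': array([-0.00020305, -0.00098229, -0.00161054,  0.00034631, -0.00148454,
        0.00163308]), 'joint_efforts': array([-1.80166619e-03, -3.92291522e+01,  1.88399148e+01,  4.18613032e+00,
       -4.56679700e-03,  4.53997373e-07]), 'position': array([150.13894286, 606.15489381, 255.19566839]), 'ee_rot': array([ 9.92625948e-01, -1.21212662e-01, -6.79866830e-05,  1.10165208e-03]), 'contact_force': array([-0.43070385, -1.61776176, -0.09785756]), 'wrist_torque': array([-0.0270545 ,  0.00443877, -0.01855201]), 'grasp_force': 0.0, 'gripper_width': 85.36867583652301}
scene {'fx': 484.097, 'fy': 484.097, 'cx': 313.417, 'cy': 196.024, 'xyz': [1269.897, -34.902, 877.558], 'rotation': [0.682, 0.63, -0.253, -0.272]}
scene weight_red [(0.89, [182.0, 323.0])] [] 
scene weight_blue [(0.89, [174.0, 260.0])] [(0.7, [274.0, 338.0]), (0.51, [177.0, 263.0])] 
scene weight_yellow [(0.84, [164.0, 264.0])] [(0.56, [159.0, 262.0])] 
scene weight_green 
[... 1189 characters left out ...]
6.0, 371.0])] [(0.78, [204.0, 371.0])] [673.  59.   3.]
side dock_yellow [(0.75, [340.0, 277.0])] [(0.74, [336.0, 274.0])] [ 421. -330.    3.]
side dock_green [(0.92, [152.0, 335.0]), (0.44, [154.0, 285.0])] [] [588. 293.   3.]
side dock_white [(0.93, [154.0, 284.0])] [(0.59, [156.0, 283.0])] [429. 290.   3.]
wrist {'fx': 309.707, 'fy': 309.707, 'cx': 319.574, 'cy': 200.805, 'xyz': [221.34, 589.258, 373.562], 'rotation': [-0.61, 0.779, 0.116, -0.091]}
wrist weight_red [] [] 
wrist weight_blue [] [] 
wrist weight_yellow [] [] 
wrist weight_green [] [] 
wrist weight_white [] [] 
wrist dock_red [] [] 
wrist dock_blue [] [] 
wrist dock_yellow [] [] 
wrist dock_green [] [] 
wrist dock_white [] []
```

View pics/scene0.png

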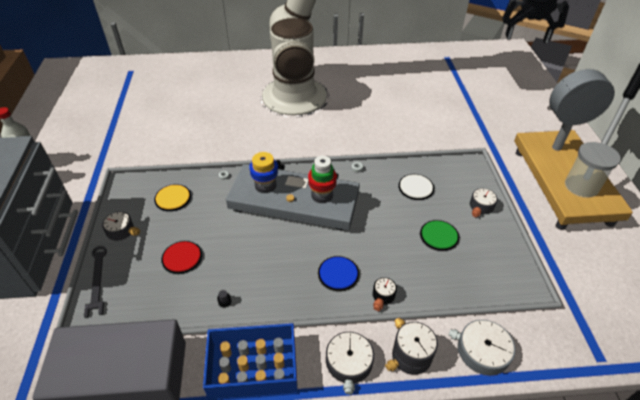

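View pics/side0.png

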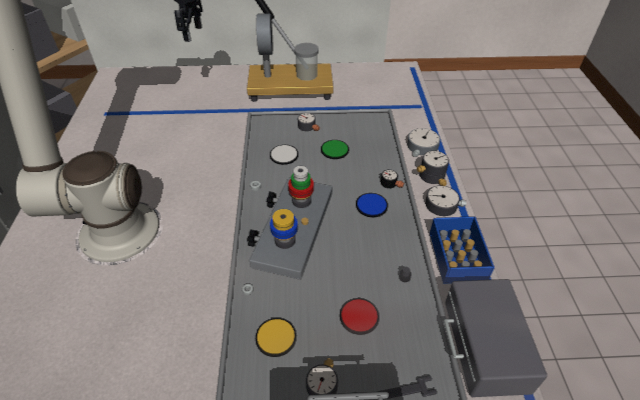

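The scene view shows yellow-on-blue near (262,170) and white/green/red near (322,178). Docks are at (172,197) yellow, (182,256) red, (338,273) blue, (440,235) green and (416,186) white. Small black items stand on the robot side of the stacks. I'll refine the positions by colour and zoom in on the tester.

```bash
cat > m.py <<'E'
from h import *
G={'dock_red':(182,323),}
rng={'red':[((0,110,60),(8,255,255)),((172,110,60),(180,255,255))],'blue':[((108,120,60),(128,255,255))],'yellow':[((18,120,90),(32,255,255))],'green':[((45,90,40),(85,255,255))],'white':[((0,0,165),(180,45,255))]}
def docks(im,seeds,verbose=0):
    hsv=cv2.cvtColor(im['pixels'],cv2.COLOR_RGB2HSV); out={}
    for c,(r,k) in seeds.items():
        m=np.zeros(hsv.shape[:2],np.uint8)
        for lo,hi in rng[c]: m|=cv2.inRange(hsv,lo,hi)
        n,l,s,ce=cv2.connectedComponentsWithStats(m)
        i=l[int(r),int(k)]
        if i==0: out[c]=None;continue
        cn,_=cv2.findContours((l==i).astype(np.uint8),0,cv2.CHAIN_APPROX_NONE)
        p=np.array([at_z(im,(q[0][1],q[0][0]),11)[:2] for q in max(cn,key=len)],np.float32)
        (x,y),rad=cv2.minEnclosingCircle(p); out[c]=(x,y,rad,*p.mean(0))
    return out
E
python3 - <<'E'
from m import *
S=imaging.get_image('scene'); D=imaging.get_image('side')
a=docks(S,dict(red=(257,182),blue=(273,338),yellow=(197,172),green=(235,440),white=(186,416)))
b=docks(D,dict(red=(315,359),blue=(205,371),yellow=(336,276),green=(149,335),white=(154,284)))
for c in a: print(c,np.round(a[c],1) if a[c] else 0,np.round(b[c],1) if b[c] else 0)
def tri(p,q):
    o1,d1=ray(S,p);o2,d2=ray(D,q)
    t=np.linalg.lstsq(np.c_[d1,-d2],o2-o1,rcond=None)[0]
    x,y=o1+d1*t[0],o2+d2*t[1]; return np.round((x+y)/2,1),round(np.linalg.norm(x-y),1)
for c in ['red','blue','yellow','green','white']:
    p=nets.pinpoint('scene','weight_'+c)[0]['location'];q=nets.pinpoint('side','weight_'+c)[0]['location']; print(c,tri(p,q))
A=cv2.resize(S['pixels'][135:235,215:375],None,fx=5,fy=5,interpolation=2)[:,:,::-1]
B=cv2.resize(D['pixels'][155:285,230:350],None,fx=5,fy=5,interpolation=2)[:600,:,::-1]
B=cv2.resize(D['pixels'][160:280,235:345],None,fx=5,fy=5,interpolation=2)[:,:,::-1]
cv2.imwrite('pics/a1.png',A);cv2.imwrite('pics/b1.png',B)
E
```

```text
red [ 604.9 -278.8   41.9  605.4 -279. ] [ 604.4 -280.5   40.9  604.1 -280.8]
blue [675.2  62.9  42.3 675.7  62.2] [674.5  61.   41.4 674.6  60.8]
yellow [ 419.  -321.5   42.2  419.5 -321.4] [ 418.3 -323.2   40.8  418.1 -324.2]
green [589.5 306.3  42.1 589.9 306.2] [588.  304.5  41.7 587.5 304. ]
white [429.1 288.   40.5 430.1 287.9] [429.2 287.1  38.8 429.  286.7]
red (array([472.9,  46.1,  80.3]), np.float64(3.8))
blue (array([439.8, -87.1,  98.1]), np.float64(13.0))
yellow (array([434.7, -86.6, 117.2]), np.float64(4.1))
green (array([480.4,  43.7, 123.6]), np.float64(4.4))
white (array([484.2,  34.6, 144.5]), np.float64(1.2))
```

View pics/a1.png

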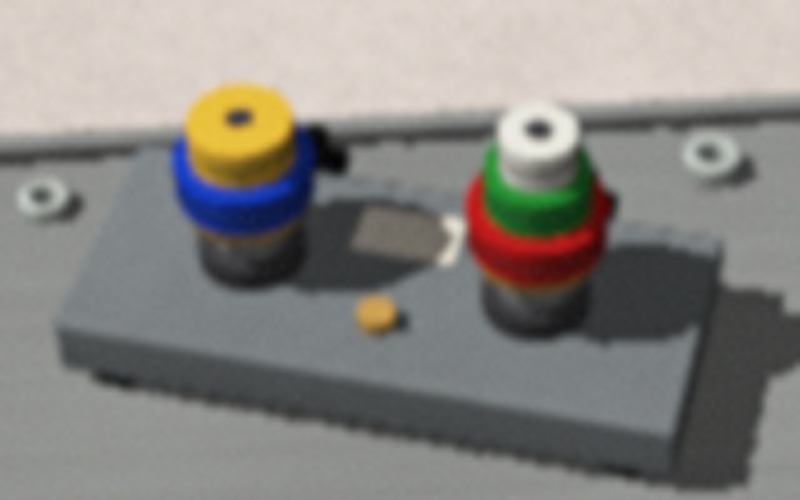

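View pics/b1.png

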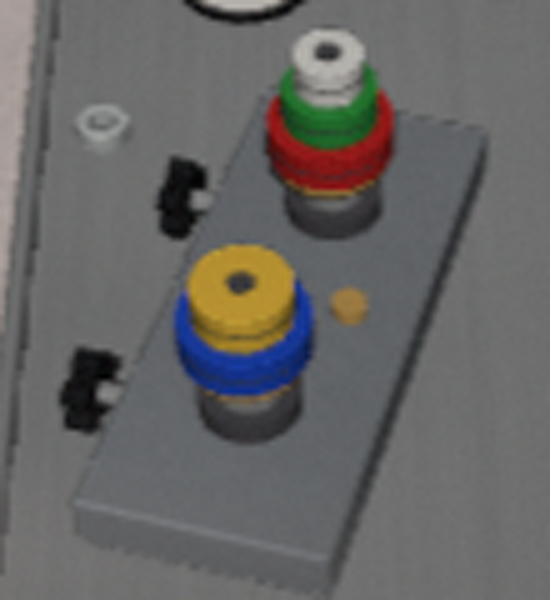

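```bash
python3 - <<'E'
from h import *
S=imaging.get_image('scene'); D=imaging.get_image('side')
for n,z,p,q in [('white',159,(160.8,322.6),(170.2,300.4)),('yellow',137,(158.4,262.6),(216.6,283))]:
    a=at_z(S,p,z);b=at_z(D,q,z);print(n,a.round(1),b.round(1))
from scipy.spatial.transform import Rotation
s=read_state();print(Rotation.from_quat(s['ee_rot']).as_matrix().round(4),s['position'],s['clock'])
E
```

```text
white [481.6  45.3 159. ] [481.9  42.9 159. ]
yellow [438.4 -88.1 137. ] [438.9 -91.3 137. ]
[[ 9.707e-01 -2.404e-01 -0.000e+00]
 [-2.404e-01 -9.707e-01 -1.000e-04]
 [ 0.000e+00  1.000e-04 -1.000e+00]] [150.23568754 606.62993332 256.28773036] 3.85
```

>>> {"op": "apply_moves", "data": {"rows": [{"hand": 1,"delta_pos": [320,327,0],"yaw": 0},{"hand": 1,"delta_pos": [320,327,0],"yaw": 0},{"hand": 1,"delta_pos": [320,327,0],"yaw": 0},{"hand": 1,"delta_pos": [320,327,0],"yaw": 0},{"hand": 1,"delta_pos": [320,327,0],"yaw": 0},{"hand": 1,"delta_pos": [320,327,0],"yaw": 0},{"hand": 1,"delta_pos": [320,327,0],"yaw": 0},{"hand": 1,"delta_pos": [320,327,0],"yaw": 0},{"hand": 1,"delta_pos": [320,327,0],"yaw": 0},{"hand": 1,"delta_pos": [320,327,0],"yaw": 0},{"hand": 1,"delta_pos": [320,327,0],"yaw": 0},{"hand": 1,"delta_pos": [320,327,0],"yaw": 0}]}}

```text
clock: 4.85
position: [383.9, 207.3, 256.5]
ee_rot: [0.992, -0.125, 0.0, 0.0]
contact_force: [-0.5, 1.2, 0.5]
gripper_width: 85.7
grasp_force: 0.0
```

>>> {"op": "apply_moves", "data": {"rows": [{"hand": -0.2,"delta_pos": [137,139,0],"yaw": 0},{"hand": -0.2,"delta_pos": [137,139,0],"yaw": 0},{"hand": -0.2,"delta_pos": [137,139,0],"yaw": 0},{"hand": -0.2,"delta_pos": [137,139,0],"yaw": 0},{"hand": -0.2,"delta_pos": [137,139,0],"yaw": 0},{"hand": -0.2,"delta_pos": [137,139,0],"yaw": 0},{"hand": -0.2,"delta_pos": [137,139,0],"yaw": 0},{"hand": -0.2,"delta_pos": [137,139,0],"yaw": 0},{"hand": -0.2,"delta_pos": [137,139,0],"yaw": 0},{"hand": -0.2,"delta_pos": [137,139,0],"yaw": 0}]}}

```text
clock: 5.68
position: [481.4, 45.4, 256.5]
ee_rot: [0.993, -0.12, 0.0, -0.0]
contact_force: [-0.3, 0.4, 0.1]
gripper_width: 34.0
grasp_force: 0.0
```

```bash
python3 - <<'E'
from h import *
S=imaging.get_image('scene');W=save('wrist','w1.png')
A=cv2.resize(S['pixels'][70:220,230:430],None,fx=4,fy=4,interpolation=2)[:,:,::-1]
cv2.imwrite('pics/s1.png',A)
from scipy.spatial.transform import Rotation
def proj(im,P):
    R=Rotation.from_quat(im['rotation']).as_matrix();c=R.T@(np.array(P)-im['xyz']);return im['cy']+im['fy']*c[1]/c[2],im['cx']+im['fx']*c[0]/c[2]
p=read_state()['position'];print(p)
for dz in (0,-6,-12,-25,-38):
    r,c=proj(S,p+[0,0,dz]);print(dz,round((c-230)*4),round((r-70)*4))
print(W['xyz'],W['rotation'])
E
```

```text
[481.49989258  45.3497539  256.53427518]
0 373 222
-6 373 232
-12 372 241
-25 372 260
-38 372 279
[552.54679252  28.14904244 373.79780609] [-0.61054068  0.77823587  0.1154905  -0.09083471]
```

View pics/s1.png

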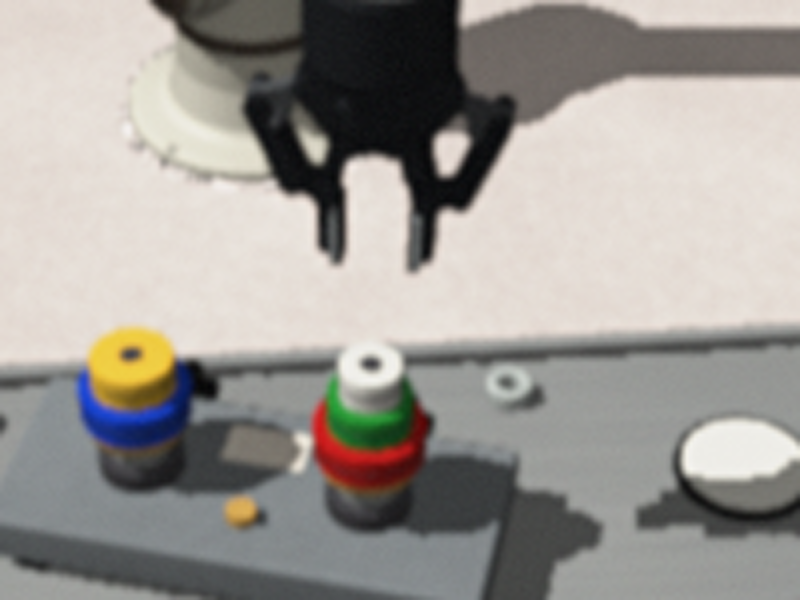

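View pics/w1.png

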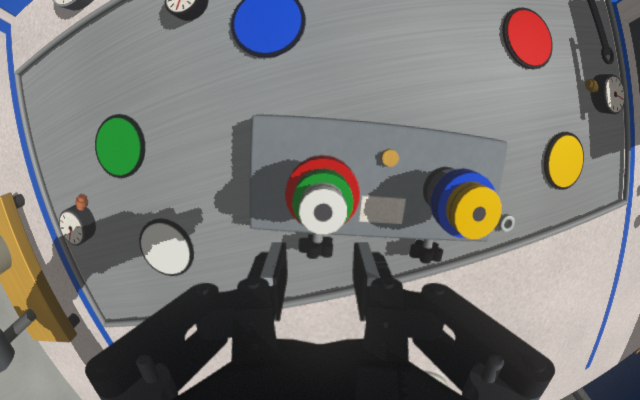

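The fingertips sit about 25 mm ahead of the TCP at 34 mm opening. In the wrist view the white dot is at (323,212) and the yellow dot at (479,214), so I'll refine the stack and dock positions from those.

```bash
python3 - <<'E'
from h import *
W=imaging.get_image('wrist')
g=cv2.cvtColor(W['pixels'],cv2.COLOR_RGB2GRAY)
for n,(r,c),z in [('white',(212,323),159),('yellow',(214,479),137)]:
    p=g[r-13:r+14,c-13:c+14].astype(float); yy,xx=np.mgrid[-13:14,-13:14]; p[np.hypot(yy,xx)>12]=255
    w=np.clip(100-p,0,None); rc=(r+(w*yy).sum()/w.sum(),c+(w*xx).sum()/w.sum())
    print(n,np.round(rc,1),at_z(W,rc,z,True).round(1))
for n,rc in [('red',(38.5,527)),('blue',(22,268)),('yellow',(160.5,565)),('green',(146,120)),('white',(247,166))]:
    print(n,at_z(W,rc,11,True).round(1))
E
```

```text
white [212.1 322.7] [480.2  43.4 159. ]
yellow [213.6 478.6] [437.4 -89.7 137. ]
red [ 601.5 -272.8   11. ]
blue [671.   60.7  11. ]
yellow [ 419.1 -319.2   11. ]
green [585.8 299.2  11. ]
white [430.9 281.9  11. ]
```

>>> {"op": "apply_moves", "data": {"rows": [{"hand": 0.5,"delta_pos": [0,1.6,10],"yaw": 0},{"hand": 0.5,"delta_pos": [0,1.6,20],"yaw": 0},{"hand": 0.5,"delta_pos": [0,1.6,35],"yaw": 0},{"hand": 0.5,"delta_pos": [0,1.6,50],"yaw": 0},{"hand": 0.5,"delta_pos": [0,1.6,65],"yaw": 0},{"hand": 0.5,"delta_pos": [0,1.6,78],"yaw": 0},{"hand": 0.5,"delta_pos": [0,1.6,86],"yaw": 0},{"hand": 0.5,"delta_pos": [0,1.6,90],"yaw": 0},{"hand": 0.5,"delta_pos": [0,1.6,90],"yaw": 0},{"hand": 0.5,"delta_pos": [0,1.6,90],"yaw": 0}]}}

```text
clock: 6.67
position: [481.7, 43.1, 166.6]
ee_rot: [0.993, -0.121, 0.0, -0.0]
contact_force: [0.9, -0.7, 0.3]
gripper_width: 64.1
grasp_force: 0.0
```

>>> {"op": "apply_moves", "data": {"rows": [{"hand": 0.2,"delta_pos": [0,0,0],"yaw": 0},{"hand": 0.1,"delta_pos": [0,0,0],"yaw": 0},{"hand": 0,"delta_pos": [0,0,0],"yaw": 0},{"hand": -0.05,"delta_pos": [0,0,0],"yaw": 0},{"hand": -0.1,"delta_pos": [0,0,0],"yaw": 0},{"hand": -0.15,"delta_pos": [0,0,0],"yaw": 0},{"hand": -0.2,"delta_pos": [0,0,0],"yaw": 0},{"hand": -0.3,"delta_pos": [0,0,0],"yaw": 0},{"hand": -0.5,"delta_pos": [0,0,0],"yaw": 0},{"hand": -0.7,"delta_pos": [0,0,0],"yaw": 0}]}}

```text
clock: 7.5
position: [481.7, 43.0, 166.9]
ee_rot: [0.993, -0.121, 0.0, -0.0]
contact_force: [-1.4, 1.0, 5.8]
gripper_width: 34.3
grasp_force: 59.4
```

>>> {"op": "apply_moves", "data": {"rows": [{"hand": -0.7,"delta_pos": [0,0,-2],"yaw": 0},{"hand": -0.7,"delta_pos": [0,0,-5],"yaw": 0},{"hand": -0.7,"delta_pos": [0,0,-12],"yaw": 0},{"hand": -0.7,"delta_pos": [0,0,-25],"yaw": 0},{"hand": -0.7,"delta_pos": [0,0,-40],"yaw": 0},{"hand": -0.7,"delta_pos": [0,0,-40],"yaw": 0}]}}

```text
clock: 8.0
position: [483.0, 43.2, 209.0]
ee_rot: [0.993, -0.121, 0.003, -0.001]
contact_force: [1.1, -0.1, -2.0]
gripper_width: 33.9
grasp_force: 59.9
```

```bash
python3 - <<'E'
from h import *
S=imaging.get_image('scene');D=imaging.get_image('side')
A=cv2.resize(S['pixels'][100:220,240:390],None,fx=4,fy=4,interpolation=2)[:,:,::-1]
B=cv2.resize(D['pixels'][120:240,260:310],None,fx=4,fy=4,interpolation=2)[:,:,::-1]
cv2.imwrite('pics/s2.png',np.hstack([A,B]));s=read_state();print(s['position'],s['contact_force'],s['gripper_width'])
E
```

```text
[481.30301572  42.94083949 206.36901976] [ 0.23012729  0.15386837 -2.42682765] 33.829435602156906
```

View pics/s2.png

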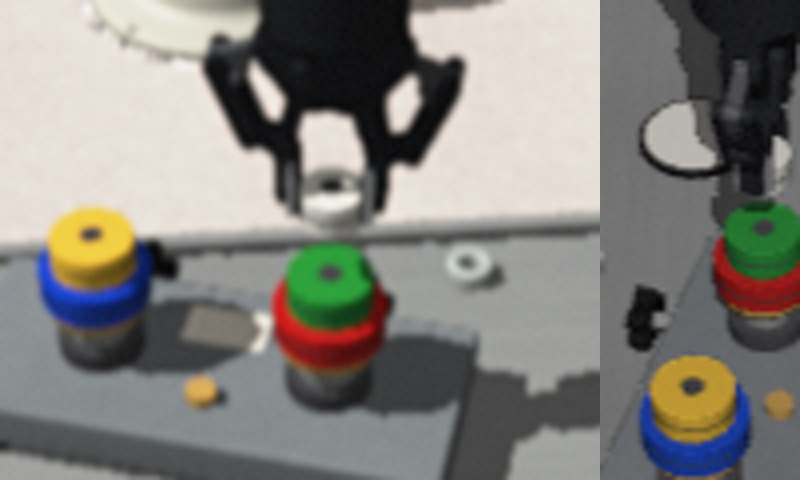

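The white weight is held level and the green one stayed put. Next I move over the white dock.

>>> {"op": "apply_moves", "data": {"rows": [{"hand": -0.7,"delta_pos": [-6,-12,0],"yaw": 0},{"hand": -0.7,"delta_pos": [-18,-36,0],"yaw": 0},{"hand": -0.7,"delta_pos": [-32,-66,0],"yaw": 0},{"hand": -0.7,"delta_pos": [-46,-95,0],"yaw": 0},{"hand": -0.7,"delta_pos": [-60,-124,10],"yaw": 0},{"hand": -0.7,"delta_pos": [-74,-152,25],"yaw": 0},{"hand": -0.7,"delta_pos": [-87,-179,45],"yaw": 0},{"hand": -0.7,"delta_pos": [-98,-202,65],"yaw": 0},{"hand": -0.7,"delta_pos": [-106,-218,85],"yaw": 0},{"hand": -0.7,"delta_pos": [-109.5,-225,100],"yaw": 0},{"hand": -0.7,"delta_pos": [-109.5,-225,106],"yaw": 0},{"hand": -0.7,"delta_pos": [-109.5,-225,106],"yaw": 0}]}}

```text
clock: 9.1
position: [427.9, 286.4, 97.8]
ee_rot: [0.993, -0.121, -0.002, 0.003]
contact_force: [0.6, -0.5, -1.6]
gripper_width: 33.7
grasp_force: 60.0
```

```bash
python3 - <<'E'
from h import *
W=save('wrist','w2.png');s=read_state();print(s['position'],s['contact_force'],s['gripper_width'])
for q in ['dock_white','dock_green','weight_white']:
    for f in (nets.pinpoint,nets.find_in):
        for a in f('wrist',q)[:2]: print(q,round(a['score'],2),np.round(a['location']),at_z(W,a['location'],11,True).round(1))
E
```

```text
[428.67023781 286.64850692  99.22488779] [-1.19669412  0.06904603 -1.21908586] 33.636166814025984
dock_white 0.74 [212. 317.] [430.6 286.9  11. ]
dock_white 0.86 [200. 315.] [439.6 286.   11. ]
dock_green 0.92 [  5. 232.] [585.3 307.5  11. ]
dock_green 0.75 [254. 320.] [398.4 293.1  11. ]
dock_green 0.86 [ 27. 230.] [570.  311.9  11. ]
weight_white 0.62 [258. 321.] [395.1 292.9  11. ]
weight_white 0.69 [264. 320.] [390.3 295.3  11. ]
```

View pics/w2.png

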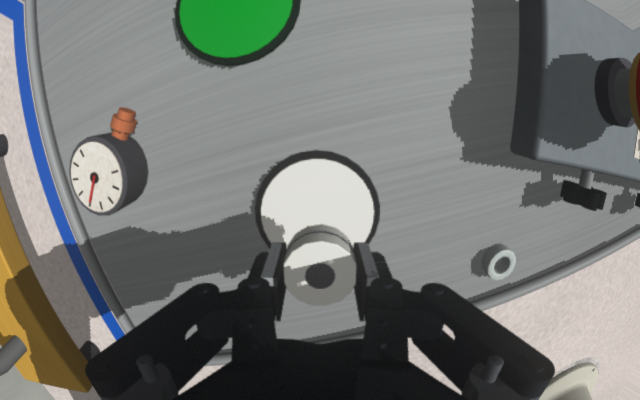

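>>> {"op": "apply_moves", "data": {"rows": [{"hand": -0.7,"delta_pos": [0.8,0,15],"yaw": 0},{"hand": -0.7,"delta_pos": [0.8,0,32],"yaw": 0},{"hand": -0.7,"delta_pos": [0.8,0,46],"yaw": 0},{"hand": -0.7,"delta_pos": [0.8,0,52],"yaw": 0},{"hand": -0.7,"delta_pos": [0.8,0,54],"yaw": 0},{"hand": -0.7,"delta_pos": [0.8,0,56],"yaw": 0},{"hand": -0.7,"delta_pos": [0.8,0,57],"yaw": 0},{"hand": -0.7,"delta_pos": [0.8,0,57.5],"yaw": 0},{"hand": -0.7,"delta_pos": [0.8,0,57.5],"yaw": 0}]}}

```text
clock: 10.2
position: [430.3, 287.7, 43.4]
ee_rot: [0.993, -0.121, 0.0, -0.001]
contact_force: [0.9, 0.8, -2.3]
gripper_width: 33.5
grasp_force: 60.0
```

>>> {"op": "apply_moves", "data": {"rows": [{"hand": -0.7,"delta_pos": [0,0,1],"yaw": 0},{"hand": -0.7,"delta_pos": [0,0,1.5],"yaw": 0},{"hand": -0.7,"delta_pos": [0,0,1.5],"yaw": 0},{"hand": -0.7,"delta_pos": [0,0,1.5],"yaw": 0}]}}

```text
clock: 10.53
position: [430.0, 287.4, 41.4]
ee_rot: [0.993, -0.121, 0.0, -0.0]
contact_force: [0.0, 1.3, -2.1]
gripper_width: 33.9
grasp_force: 60.0
```

>>> {"op": "apply_moves", "data": {"rows": [{"hand": -0.7,"delta_pos": [0,0,1],"yaw": 0},{"hand": -0.7,"delta_pos": [0,0,1],"yaw": 0},{"hand": -0.15,"delta_pos": [0,0,1],"yaw": 0},{"hand": -0.1,"delta_pos": [0,0,1],"yaw": 0},{"hand": 0.1,"delta_pos": [0,0,1],"yaw": 0},{"hand": 0.4,"delta_pos": [0,0,1],"yaw": 0},{"hand": 0.5,"delta_pos": [0,0,1],"yaw": 0},{"hand": 0.5,"delta_pos": [0,0,-10],"yaw": 0},{"hand": 0.5,"delta_pos": [0,0,-30],"yaw": 0},{"hand": 0.5,"delta_pos": [0,0,-60],"yaw": 0},{"hand": 0.5,"delta_pos": [0,0,-95],"yaw": 0},{"hand": 0.5,"delta_pos": [0,0,-130],"yaw": 0}]}}

```text
clock: 11.53
position: [429.6, 287.0, 172.3]
ee_rot: [0.993, -0.121, -0.0, 0.001]
contact_force: [0.1, 1.3, 0.1]
gripper_width: 64.0
grasp_force: 0.0
```

```bash
python3 - <<'E'
from h import *
W=save('wrist','w3.png');s=read_state();print(s['position'],s['contact_force'],s['gripper_width'])
for c in ('scene','side','wrist'):
  im=imaging.get_image(c)
  for q,z in [('weight_white',11),('dock_white',3)]:
    for a in nets.pinpoint(c,q)[:1]: print(c,q,round(a['score'],2),np.round(a['location']),at_z(im,a['location'],z,c=='wrist').round(1))
E
```

```text
[433.08530466 290.01196773 180.23492702] [1.5815225  1.13850583 5.69981901] 64.30632813490661
scene weight_white 0.51 [180. 415.] [411.2 290.3  11. ]
scene dock_white 0.69 [190. 416.] [439.  288.6   3. ]
side weight_white 0.64 [152. 285.] [434.5 289.9  11. ]
side dock_white 0.79 [154. 285.] [433.8 291.3   3. ]
wrist weight_white 0.82 [189. 315.] [430.7 290.7  11. ]
```

View pics/w3.png

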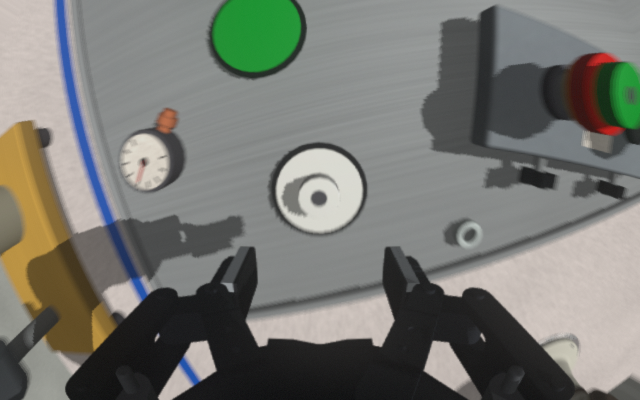

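```bash
cat >> h.py <<'E'
def dot(im,P,z,win=14,show=True):
    """refine dark dot near world point P (height z) in wrist image"""
    from scipy.spatial.transform import Rotation
    R=Rotation.from_quat(im['rotation']).as_matrix();c=R.T@(np.array([P[0],P[1],z])-im['xyz'])
    t=np.arctan2(np.hypot(c[0],c[1]),c[2]);u=c[:2]/np.hypot(c[0],c[1])*t*im['fx']
    r,k=int(round(im['cy']+u[1])),int(round(im['cx']+u[0]))
    g=cv2.cvtColor(im['pixels'],cv2.COLOR_RGB2GRAY).astype(float)
    p=g[r-win:r+win+1,k-win:k+win+1]
    yy,xx=np.mgrid[-win:win+1,-win:win+1]
    m=(p<p.min()+0.4*(np.median(p)-p.min())).astype(np.uint8)
    n,l,s,ce=cv2.connectedComponentsWithStats(m)
    ok=[i for i in range(1,n) if s[i,4]>25 and s[i,0]>0 and s[i,1]>0 and s[i,0]+s[i,2]<2*win+1 and s[i,1]+s[i,3]<2*win+1]
    if not ok: return None,(r,k)
    i=min(ok,key=lambda i:np.hypot(*(ce[i]-win)))
    rc=(r-win+ce[i][1],k-win+ce[i][0]); return at_z(im,rc,z,True).round(1),np.round(rc,1)
E
python3 - <<'E'
from h import *
W=imaging.get_image('wrist');s=read_state();print(s['position'],W['xyz'])
print(dot(W,(430,287.5),33))
h=cv2.cvtColor(W['pixels'],cv2.COLOR_RGB2HSV)
# black ring of dock: dark pixels near predicted centre
for z,p in ((11,(430,287.5)),):
    _,rc=dot(W,p,z); rc=np.array(rc,int);print(rc)
    g=h[:,:,2];sub=(g[rc[0]-65:rc[0]+66,rc[1]-65:rc[1]+66]>150)&(h[rc[0]-65:rc[0]+66,rc[1]-65:rc[1]+66,1]<45)
    n,l,st,ce=cv2.connectedComponentsWithStats(sub.astype(np.uint8));i=1+np.argmax(st[1:,4]);cn,_=cv2.findContours((l==i).astype(np.uint8),0,1)
    P=np.array([at_z(W,(q[0][1]+rc[0]-65,q[0][0]+rc[1]-65),11,True)[:2] for q in max(cn,key=cv2.contourArea)],np.float32);print(cv2.minEnclosingCircle(P))
E
```

```text
[429.73092161 287.13134144 170.28369452] [500.94684788 269.85109225 287.25659391]
(array([428.6, 287.9,  33. ]), array([197.4, 318.5]))
[189 319]
((428.4584655761719, 287.6462097167969), 40.023948669433594)
```

>>> {"op": "apply_moves", "data": {"rows": [{"hand": 0.6,"delta_pos": [10,20,-15],"yaw": 0},{"hand": 0.6,"delta_pos": [28,58,-25],"yaw": 0},{"hand": 0.6,"delta_pos": [46,95,-25],"yaw": 0},{"hand": 0.6,"delta_pos": [64,132,-25],"yaw": 0},{"hand": 0.6,"delta_pos": [80,166,-25],"yaw": 0},{"hand": 0.6,"delta_pos": [95,196,-25],"yaw": 0},{"hand": 0.6,"delta_pos": [105,217,-25],"yaw": 0},{"hand": 0.6,"delta_pos": [108.3,224,-25],"yaw": 0},{"hand": 0.6,"delta_pos": [108.3,224,-25],"yaw": 0},{"hand": 0.6,"delta_pos": [108.3,224,-25],"yaw": 0},{"hand": 0.6,"delta_pos": [108.3,224,-25],"yaw": 0}]}}

```text
clock: 13.0
position: [481.3, 44.8, 196.1]
ee_rot: [0.993, -0.121, -0.0, 0.0]
contact_force: [0.1, -1.0, -0.6]
gripper_width: 68.3
grasp_force: 0.0
```

```bash
python3 - <<'E'
from h import *
W=imaging.get_image('wrist');s=read_state();print(s['position'],W['xyz'])
print(dot(W,(481,43.7),137)); print(dot(W,(438,-89.7),137))
E
```

```text
[481.22881376  45.0616976  196.18210091] [552.38399774  27.50761756 313.36807519]
(None, (231, 322))
(array([437.5, -89.6, 137. ]), array([240.2, 513.9]))
```

>>> {"op": "apply_moves", "data": {"rows": [{"hand": 0.6,"delta_pos": [0.3,1.4,12],"yaw": 0},{"hand": 0.6,"delta_pos": [0.3,1.4,26],"yaw": 0},{"hand": 0.6,"delta_pos": [0.3,1.4,38],"yaw": 0},{"hand": 0.6,"delta_pos": [0.3,1.4,47],"yaw": 0},{"hand": 0.6,"delta_pos": [0.3,1.4,52],"yaw": 0},{"hand": 0.6,"delta_pos": [0.3,1.4,52],"yaw": 0},{"hand": 0.4,"delta_pos": [0.3,1.4,52],"yaw": 0},{"hand": 0.3,"delta_pos": [0.3,1.4,52],"yaw": 0},{"hand": 0.2,"delta_pos": [0.3,1.4,52],"yaw": 0},{"hand": 0.1,"delta_pos": [0.3,1.4,52],"yaw": 0},{"hand": -0.1,"delta_pos": [0.3,1.4,52],"yaw": 0},{"hand": -0.4,"delta_pos": [0.3,1.4,52],"yaw": 0}]}}

```text
clock: 14.05
position: [481.7, 42.9, 145.5]
ee_rot: [0.993, -0.121, 0.001, -0.001]
contact_force: [-2.9, 1.6, 5.6]
gripper_width: 47.9
grasp_force: 60.8
```

>>> {"op": "apply_moves", "data": {"rows": [{"hand": -0.4,"delta_pos": [0,0,0],"yaw": 0},{"hand": -0.4,"delta_pos": [0,0,0],"yaw": 0}]}}

```text
clock: 14.22
position: [481.8, 42.9, 145.5]
ee_rot: [0.993, -0.121, 0.001, -0.001]
contact_force: [-2.9, 0.9, 5.3]
gripper_width: 47.8
grasp_force: 60.8
```

>>> {"op": "apply_moves", "data": {"rows": [{"hand": -0.4,"delta_pos": [0,0,-2],"yaw": 0},{"hand": -0.4,"delta_pos": [0,0,-6],"yaw": 0},{"hand": -0.4,"delta_pos": [0,0,-14],"yaw": 0},{"hand": -0.4,"delta_pos": [0,0,-26],"yaw": 0},{"hand": -0.4,"delta_pos": [0,0,-36],"yaw": 0},{"hand": -0.4,"delta_pos": [0,0,-40],"yaw": 0},{"hand": -0.4,"delta_pos": [0,0,-40],"yaw": 0}]}}

```text
clock: 14.8
position: [481.7, 42.6, 185.4]
ee_rot: [0.993, -0.121, 0.001, -0.001]
contact_force: [0.5, -0.5, -2.9]
gripper_width: 48.0
grasp_force: 62.2
```

>>> {"op": "apply_moves", "data": {"rows": [{"hand": -0.4,"delta_pos": [2,-15,0],"yaw": 0},{"hand": -0.4,"delta_pos": [6,-42,0],"yaw": 0},{"hand": -0.4,"delta_pos": [11,-76,0],"yaw": 0},{"hand": -0.4,"delta_pos": [16,-110,0],"yaw": 0},{"hand": -0.4,"delta_pos": [21,-144,0],"yaw": 0},{"hand": -0.4,"delta_pos": [26,-178,15],"yaw": 0},{"hand": -0.4,"delta_pos": [31,-212,35],"yaw": 0},{"hand": -0.4,"delta_pos": [36,-243,55],"yaw": 0},{"hand": -0.4,"delta_pos": [39,-266,75],"yaw": 0},{"hand": -0.4,"delta_pos": [40.8,-280.4,85],"yaw": 0},{"hand": -0.4,"delta_pos": [40.8,-280.4,85],"yaw": 0},{"hand": -0.4,"delta_pos": [40.8,-280.4,85],"yaw": 0}]}}

```text
clock: 15.8
position: [587.4, 305.5, 96.7]
ee_rot: [0.993, -0.121, -0.002, 0.002]
contact_force: [-0.1, 0.6, -3.3]
gripper_width: 48.3
grasp_force: 62.6
```

```bash
cat >> h.py <<'E'
def disc(im,P,rngs,z=11,win=75):
    """circle fit of coloured dock disc (wrist image) near P"""
    from scipy.spatial.transform import Rotation
    R=Rotation.from_quat(im['rotation']).as_matrix();c=R.T@(np.array([P[0],P[1],z])-im['xyz'])
    t=np.arctan2(np.hypot(c[0],c[1]),c[2]);u=c[:2]/np.hypot(c[0],c[1])*t*im['fx']
    h=cv2.cvtColor(im['pixels'],cv2.COLOR_RGB2HSV);m=np.zeros(h.shape[:2],np.uint8)
    for lo,hi in rngs: m|=cv2.inRange(h,lo,hi)
    w=np.zeros_like(m);cv2.circle(w,(int(im['cx']+u[0]),int(im['cy']+u[1])),win,1,-1);m*=w
    n,l,st,ce=cv2.connectedComponentsWithStats(m);i=1+np.argmax(st[1:,4]);cn,_=cv2.findContours((l==i).astype(np.uint8),0,1)
    Q=np.array([at_z(im,(q[0][1],q[0][0]),z,True)[:2] for q in max(cn,key=cv2.contourArea)],np.float32)
    (x,y),r=cv2.minEnclosingCircle(Q);return round(x,1),round(y,1),round(r,1)
E
python3 - <<'E'
from h import *
from m import rng
W=save('wrist','w4.png');s=read_state();print(s['position'],s['contact_force'],s['gripper_width'])
for w in (75,110): print(disc(W,(588.7,305.4),rng['green'],win=w))
for a in nets.pinpoint('wrist','dock_green'): print(a,at_z(W,a['location'],3,True))
E
```

```text
[587.70418078 304.97544828  98.05182079] [ 0.09902909 -0.40237467 -2.78416834] 47.92582359085859
(577.9, 308.6, 50.4)
(565.2, 311.1, 63.3)
{'location': [213.7, 313.3], 'score': 0.84} [587.49461405 309.82006531   3.        ]
```

View pics/w4.png

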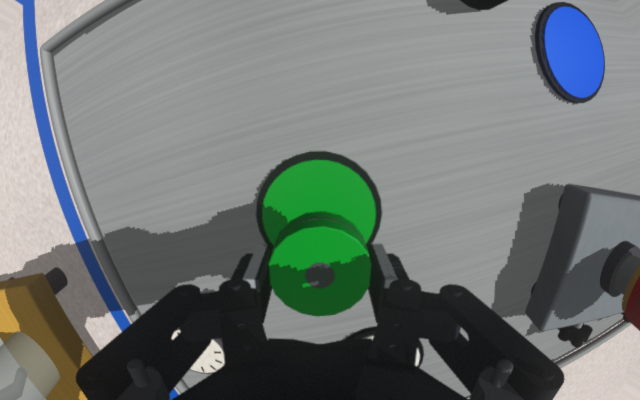

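Green held level, with its dock centred the same way as for white. Lowering.

>>> {"op": "apply_moves", "data": {"rows": [{"hand": -0.4,"delta_pos": [0.6,0,15],"yaw": 0},{"hand": -0.4,"delta_pos": [0.6,0,32],"yaw": 0},{"hand": -0.4,"delta_pos": [0.6,0,45],"yaw": 0},{"hand": -0.4,"delta_pos": [0.6,0,51],"yaw": 0},{"hand": -0.4,"delta_pos": [0.6,0,53],"yaw": 0},{"hand": -0.4,"delta_pos": [0.6,0,54.5],"yaw": 0},{"hand": -0.4,"delta_pos": [0.6,0,55.5],"yaw": 0},{"hand": -0.4,"delta_pos": [0.6,0,56],"yaw": 0},{"hand": -0.4,"delta_pos": [0.6,0,56],"yaw": 0},{"hand": -0.4,"delta_pos": [0.6,0,56],"yaw": 0}]}}

```text
clock: 16.73
position: [589.1, 304.9, 44.0]
ee_rot: [0.993, -0.121, 0.0, -0.0]
contact_force: [-0.2, -0.7, -3.1]
gripper_width: 47.6
grasp_force: 62.6
```

>>> {"op": "apply_moves", "data": {"rows": [{"hand": -0.4,"delta_pos": [0,0,1],"yaw": 0},{"hand": -0.4,"delta_pos": [0,0,2],"yaw": 0},{"hand": -0.4,"delta_pos": [0,0,2.6],"yaw": 0},{"hand": -0.4,"delta_pos": [0,0,2.6],"yaw": 0},{"hand": -0.4,"delta_pos": [0,0,2.6],"yaw": 0}]}}

```text
clock: 17.15
position: [588.9, 304.9, 41.6]
ee_rot: [0.993, -0.121, 0.0, -0.0]
contact_force: [-2.2, -0.3, 3.3]
gripper_width: 47.9
grasp_force: 63.5
```

>>> {"op": "apply_moves", "data": {"rows": [{"hand": 0.15,"delta_pos": [0,0,0],"yaw": 0},{"hand": 0.2,"delta_pos": [0,0,0],"yaw": 0},{"hand": 0.3,"delta_pos": [0,0,0],"yaw": 0},{"hand": 0.5,"delta_pos": [0,0,0],"yaw": 0},{"hand": 0.65,"delta_pos": [0,0,0],"yaw": 0},{"hand": 0.65,"delta_pos": [0,0,-10],"yaw": 0},{"hand": 0.65,"delta_pos": [0,0,-30],"yaw": 0},{"hand": 0.65,"delta_pos": [0,0,-60],"yaw": 0},{"hand": 0.65,"delta_pos": [0,0,-95],"yaw": 0},{"hand": 0.65,"delta_pos": [0,0,-130],"yaw": 0},{"hand": 0.65,"delta_pos": [0,0,-140],"yaw": 0},{"hand": 0.65,"delta_pos": [0,0,-140],"yaw": 0}]}}

```text
clock: 18.15
position: [590.8, 306.0, 186.6]
ee_rot: [0.993, -0.121, 0.004, -0.003]
contact_force: [0.8, 0.6, 0.4]
gripper_width: 70.4
grasp_force: 0.0
```

```bash
cat > chk.py <<'E'
from h import *
from m import rng
def chk(c,P):
    W=save('wrist','chk_%s.png'%c);s=read_state();print(s['position'],s['clock'])
    print('weight dot z33',dot(W,P,33)); print('dock',disc(W,P,rng[c]))
    hs=[h for h in nets.pinpoint('wrist','weight_'+c)[:1]]
    for a in hs: print('net weight',round(a['score'],2),at_z(W,a['location'],11,True).round(1))
E
python3 -c "
from chk import *
chk('green',(588.7,305))"
```

```text
[589.49074331 305.31047007 183.58529867] 18.2
weight dot z33 (array([587.2, 305.1,  33. ]), array([195.7, 322.8]))
dock (587.1, 305.8, 40.8)
net weight 0.75 [587.7 308.7  11. ]
```

>>> {"op": "apply_moves", "data": {"rows": [{"hand": 1,"delta_pos": [-3,18,0],"yaw": 0},{"hand": 1,"delta_pos": [-8,52,0],"yaw": 0},{"hand": 1,"delta_pos": [-13,88,0],"yaw": 0},{"hand": 1,"delta_pos": [-18,124,0],"yaw": 0},{"hand": 1,"delta_pos": [-23,160,0],"yaw": 0},{"hand": 1,"delta_pos": [-28,196,0],"yaw": 0},{"hand": 1,"delta_pos": [-34,228,0],"yaw": 0},{"hand": 1,"delta_pos": [-38,256,0],"yaw": 0},{"hand": 1,"delta_pos": [-41,273,0],"yaw": 0},{"hand": 1,"delta_pos": [-42.2,280,0],"yaw": 0},{"hand": 1,"delta_pos": [-42.2,280,0],"yaw": 0},{"hand": 1,"delta_pos": [-42.2,280,0],"yaw": 0}]}}

```text
clock: 19.25
position: [481.2, 43.6, 180.5]
ee_rot: [0.993, -0.121, 0.0, -0.0]
contact_force: [0.4, 0.8, 0.7]
gripper_width: 85.2
grasp_force: 0.0
```

```bash
python3 - <<'E'
from h import *
from m import rng
W=save('wrist','w5.png');s=read_state();print(s['position'])
print(dot(W,(481,43.7),115),disc(W,(481,43.7),rng['red'],z=115))
E
```

```text
[481.38636779  44.01078694 180.57537244]
(None, (228, 320)) (482.1, 42.1, 35.1)
```

View pics/w5.png

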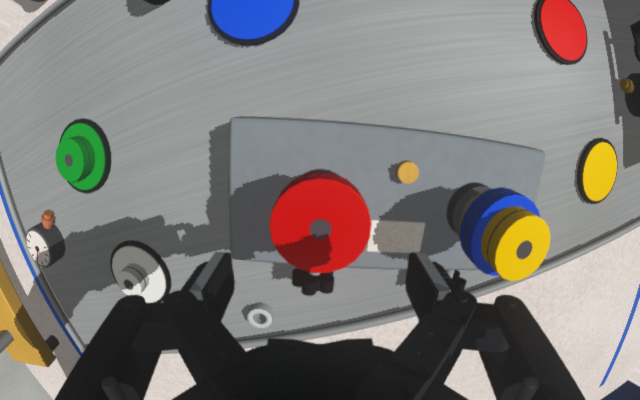

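The red dot is at (320,228), exactly where predicted. Descending and gripping.

>>> {"op": "apply_moves", "data": {"rows": [{"hand": 1,"delta_pos": [0,0.4,15],"yaw": 0},{"hand": 1,"delta_pos": [0,0.4,35],"yaw": 0},{"hand": 1,"delta_pos": [0,0.4,50],"yaw": 0},{"hand": 1,"delta_pos": [0,0.4,58],"yaw": 0},{"hand": 1,"delta_pos": [0,0.4,61],"yaw": 0},{"hand": 1,"delta_pos": [0,0.4,61],"yaw": 0},{"hand": 0.75,"delta_pos": [0,0.4,61],"yaw": 0},{"hand": 0.65,"delta_pos": [0,0.4,61],"yaw": 0},{"hand": 0.55,"delta_pos": [0,0.4,61],"yaw": 0},{"hand": 0.45,"delta_pos": [0,0.4,61],"yaw": 0},{"hand": 0.2,"delta_pos": [0,0.4,61],"yaw": 0},{"hand": -0.1,"delta_pos": [0,0.4,61],"yaw": 0}]}}

```text
clock: 20.3
position: [481.1, 43.2, 121.3]
ee_rot: [0.993, -0.121, 0.001, -0.001]
contact_force: [-2.3, 2.2, 5.9]
gripper_width: 63.8
grasp_force: 65.0
```

>>> {"op": "apply_moves", "data": {"rows": [{"hand": -0.1,"delta_pos": [0,0,0],"yaw": 0},{"hand": -0.1,"delta_pos": [0,0,0],"yaw": 0}]}}

```text
clock: 20.47
position: [481.1, 43.2, 121.3]
ee_rot: [0.993, -0.121, 0.001, -0.001]
contact_force: [-1.6, 1.5, 5.4]
gripper_width: 63.6
grasp_force: 65.0
```

>>> {"op": "apply_moves", "data": {"rows": [{"hand": -0.1,"delta_pos": [0,0,-2],"yaw": 0},{"hand": -0.1,"delta_pos": [0,0,-5],"yaw": 0},{"hand": -0.1,"delta_pos": [0,0,-12],"yaw": 0},{"hand": -0.1,"delta_pos": [0,0,-24],"yaw": 0},{"hand": -0.1,"delta_pos": [0,0,-38],"yaw": 0},{"hand": -0.1,"delta_pos": [0,0,-54],"yaw": 0},{"hand": -0.1,"delta_pos": [0,0,-70],"yaw": 0},{"hand": -0.1,"delta_pos": [0,0,-78],"yaw": 0},{"hand": -0.1,"delta_pos": [0,0,-80],"yaw": 0},{"hand": -0.1,"delta_pos": [0,0,-80],"yaw": 0}]}}

```text
clock: 21.3
position: [480.2, 42.7, 199.8]
ee_rot: [0.993, -0.121, 0.0, -0.0]
contact_force: [-0.0, 0.4, -5.9]
gripper_width: 63.5
grasp_force: 67.2
```

>>> {"op": "apply_moves", "data": {"rows": [{"hand": -0.1,"delta_pos": [6,9,0],"yaw": 0},{"hand": -0.1,"delta_pos": [18,26,0],"yaw": 0},{"hand": -0.1,"delta_pos": [35,50,0],"yaw": 0},{"hand": -0.1,"delta_pos": [52,75,0],"yaw": 0},{"hand": -0.1,"delta_pos": [69,100,0],"yaw": 0},{"hand": -0.1,"delta_pos": [86,124,0],"yaw": 0},{"hand": -0.1,"delta_pos": [103,148,0],"yaw": 0},{"hand": -0.1,"delta_pos": [120,172,0],"yaw": 0},{"hand": -0.1,"delta_pos": [137,197,0],"yaw": 0},{"hand": -0.1,"delta_pos": [152,218,10],"yaw": 0},{"hand": -0.1,"delta_pos": [166,239,25],"yaw": 0},{"hand": -0.1,"delta_pos": [180,259,45],"yaw": 0}]}}

```text
clock: 22.3
position: [593.2, -254.2, 153.6]
ee_rot: [0.993, -0.121, 0.0, 0.0]
contact_force: [0.1, 0.5, -5.0]
gripper_width: 63.5
grasp_force: 67.5
```

>>> {"op": "apply_moves", "data": {"rows": [{"hand": -0.1,"delta_pos": [10,14,18],"yaw": 0},{"hand": -0.1,"delta_pos": [15.5,22,38],"yaw": 0},{"hand": -0.1,"delta_pos": [17.4,25,52],"yaw": 0},{"hand": -0.1,"delta_pos": [17.4,25,55],"yaw": 0},{"hand": -0.1,"delta_pos": [17.4,25,55],"yaw": 0},{"hand": -0.1,"delta_pos": [17.4,25,55],"yaw": 0}]}}

```text
clock: 22.8
position: [603.9, -280.0, 100.1]
ee_rot: [0.993, -0.121, 0.0, 0.0]
contact_force: [0.1, 0.3, -4.0]
gripper_width: 63.7
grasp_force: 67.5
```

```bash
python3 - <<'E'
from h import *
from m import rng
W=save('wrist','w6.png');s=read_state();print(s['position'],s['contact_force'],s['gripper_width'])
for q,z in (('dock_red',3),('weight_red',70)):
  for a in nets.pinpoint('wrist',q): print(q,a,at_z(W,a['location'],z,True))
E
```

```text
[ 604.44253853 -279.96750849  100.98237032] [-0.79319608 -0.21335532 -5.04746584] 63.449747571828915
weight_red {'location': [254.6, 322.9], 'score': 0.78} [ 602.14417313 -281.3465865    70.        ]
```

View pics/w6.png

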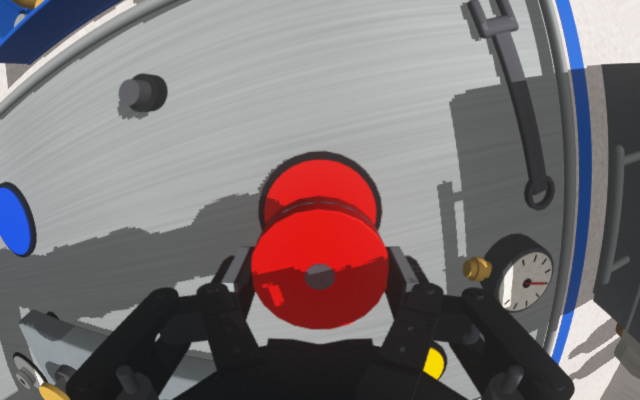

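Red is level and the dock is centred (ring columns 258–382). Lowering.

>>> {"op": "apply_moves", "data": {"rows": [{"hand": -0.1,"delta_pos": [0,0,15],"yaw": 0},{"hand": -0.1,"delta_pos": [0,0,33],"yaw": 0},{"hand": -0.1,"delta_pos": [0,0,48],"yaw": 0},{"hand": -0.1,"delta_pos": [0,0,55],"yaw": 0},{"hand": -0.1,"delta_pos": [0,0,57.5],"yaw": 0},{"hand": -0.1,"delta_pos": [0,0,58.5],"yaw": 0},{"hand": -0.1,"delta_pos": [0,0,59.5],"yaw": 0},{"hand": -0.1,"delta_pos": [0,0,60],"yaw": 0},{"hand": -0.1,"delta_pos": [0,0,60],"yaw": 0},{"hand": -0.1,"delta_pos": [0,0,60],"yaw": 0}]}}

```text
clock: 23.78
position: [604.2, -280.5, 40.5]
ee_rot: [0.993, -0.121, 0.001, 0.0]
contact_force: [-0.2, -0.1, -5.9]
gripper_width: 63.9
grasp_force: 67.6
```

>>> {"op": "apply_moves", "data": {"rows": [{"hand": -0.1,"delta_pos": [0,0,0.7],"yaw": 0},{"hand": -0.1,"delta_pos": [0,0,1.3],"yaw": 0},{"hand": -0.1,"delta_pos": [0,0,1.3],"yaw": 0},{"hand": -0.1,"delta_pos": [0,0,1.3],"yaw": 0}]}}

```text
clock: 24.12
position: [604.1, -280.5, 39.5]
ee_rot: [0.993, -0.121, 0.001, 0.0]
contact_force: [-1.2, 1.7, 1.9]
gripper_width: 63.6
grasp_force: 68.3
```

Contact made, so release and lift.

>>> {"op": "apply_moves", "data": {"rows": [{"hand": 0.52,"delta_pos": [0,0,0],"yaw": 0},{"hand": 0.58,"delta_pos": [0,0,0],"yaw": 0},{"hand": 0.7,"delta_pos": [0,0,0],"yaw": 0},{"hand": 0.85,"delta_pos": [0,0,0],"yaw": 0},{"hand": 1,"delta_pos": [0,0,0],"yaw": 0},{"hand": 1,"delta_pos": [0,0,-8],"yaw": 0},{"hand": 1,"delta_pos": [0,0,-25],"yaw": 0},{"hand": 1,"delta_pos": [0,0,-55],"yaw": 0},{"hand": 1,"delta_pos": [0,0,-90],"yaw": 0},{"hand": 1,"delta_pos": [0,0,-125],"yaw": 0},{"hand": 1,"delta_pos": [0,0,-150],"yaw": 0},{"hand": 1,"delta_pos": [0,0,-155],"yaw": 0}]}}

```text
clock: 25.12
position: [606.3, -281.5, 200.9]
ee_rot: [0.993, -0.121, 0.006, 0.001]
contact_force: [0.2, -0.5, 0.9]
gripper_width: 85.2
grasp_force: 0.0
```

>>> {"op": "apply_moves", "data": {"rows": [{"hand": 0.8,"delta_pos": [0,0,0],"yaw": 0}]}}

```text
clock: 25.2
position: [605.0, -280.8, 197.2]
ee_rot: [0.993, -0.121, 0.003, 0.0]
contact_force: [-0.7, 0.6, -0.1]
gripper_width: 77.1
grasp_force: 0.0
```

```bash
python3 -c "
from chk import *
chk('red',(604.3,-280))"
```

```text
[ 603.85686596 -280.32623779  194.5561116 ] 25.25
weight dot z33 (None, (190, 319))
dock (602.6, -280.0, 41.3)
net weight 0.85 [ 604.7 -282.4   11. ]
```

>>> {"op": "apply_moves", "data": {"rows": [{"hand": 0.6,"delta_pos": [-14,-10,0],"yaw": 0},{"hand": 0.6,"delta_pos": [-40,-28,0],"yaw": 0},{"hand": 0.6,"delta_pos": [-68,-48,0],"yaw": 0},{"hand": 0.6,"delta_pos": [-97,-68,0],"yaw": 0},{"hand": 0.6,"delta_pos": [-126,-88,0],"yaw": 0},{"hand": 0.6,"delta_pos": [-155,-108,0],"yaw": 0},{"hand": 0.6,"delta_pos": [-180,-126,0],"yaw": 0},{"hand": 0.6,"delta_pos": [-198,-139,0],"yaw": 0},{"hand": 0.6,"delta_pos": [-206.9,-145.1,0],"yaw": 0},{"hand": 0.6,"delta_pos": [-206.9,-145.1,0],"yaw": 0},{"hand": 0.6,"delta_pos": [-206.9,-145.1,0],"yaw": 0}]}}

```text
clock: 26.22
position: [437.8, -89.8, 192.9]
ee_rot: [0.993, -0.121, -0.0, 0.0]
contact_force: [0.5, -0.5, -0.1]
gripper_width: 68.4
grasp_force: 0.0
```

```bash
python3 - <<'E'
from h import *
W=imaging.get_image('wrist');s=read_state();print(s['position'])
print(dot(W,(438,-89.7),137))
E
```

```text
[438.33358325 -90.06927922 192.97634659]
(array([434.4, -89.4, 137. ]), array([238.3, 320.4]))
```

>>> {"op": "apply_moves", "data": {"rows": [{"hand": 0.6,"delta_pos": [-0.6,0,12],"yaw": 0},{"hand": 0.6,"delta_pos": [-0.6,0,25],"yaw": 0},{"hand": 0.6,"delta_pos": [-0.6,0,36],"yaw": 0},{"hand": 0.6,"delta_pos": [-0.6,0,45],"yaw": 0},{"hand": 0.6,"delta_pos": [-0.6,0,48.5],"yaw": 0},{"hand": 0.6,"delta_pos": [-0.6,0,48.5],"yaw": 0},{"hand": 0.4,"delta_pos": [-0.6,0,48.5],"yaw": 0},{"hand": 0.3,"delta_pos": [-0.6,0,48.5],"yaw": 0},{"hand": 0.2,"delta_pos": [-0.6,0,48.5],"yaw": 0},{"hand": 0.1,"delta_pos": [-0.6,0,48.5],"yaw": 0},{"hand": -0.1,"delta_pos": [-0.6,0,48.5],"yaw": 0},{"hand": -0.4,"delta_pos": [-0.6,0,48.5],"yaw": 0}]}}

```text
clock: 27.27
position: [437.7, -89.8, 146.0]
ee_rot: [0.993, -0.121, 0.001, 0.0]
contact_force: [-1.4, -0.1, 5.7]
gripper_width: 47.8
grasp_force: 60.8
```

>>> {"op": "apply_moves", "data": {"rows": [{"hand": -0.4,"delta_pos": [0,0,0],"yaw": 0},{"hand": -0.4,"delta_pos": [0,0,0],"yaw": 0}]}}

```text
clock: 27.43
position: [437.7, -89.8, 146.0]
ee_rot: [0.993, -0.121, 0.001, 0.0]
contact_force: [-1.4, 0.2, 5.4]
gripper_width: 47.7
grasp_force: 60.8
```

>>> {"op": "apply_moves", "data": {"rows": [{"hand": -0.4,"delta_pos": [0,0,-2],"yaw": 0},{"hand": -0.4,"delta_pos": [0,0,-6],"yaw": 0},{"hand": -0.4,"delta_pos": [0,0,-14],"yaw": 0},{"hand": -0.4,"delta_pos": [0,0,-26],"yaw": 0},{"hand": -0.4,"delta_pos": [0,0,-36],"yaw": 0},{"hand": -0.4,"delta_pos": [0,0,-40],"yaw": 0},{"hand": -0.4,"delta_pos": [0,0,-40],"yaw": 0}]}}

```text
clock: 28.02
position: [437.7, -89.5, 186.0]
ee_rot: [0.993, -0.121, 0.001, -0.0]
contact_force: [0.9, -0.1, -3.5]
gripper_width: 47.8
grasp_force: 62.3
```

>>> {"op": "apply_moves", "data": {"rows": [{"hand": -0.4,"delta_pos": [2,12,0],"yaw": 0},{"hand": -0.4,"delta_pos": [6,36,0],"yaw": 0},{"hand": -0.4,"delta_pos": [11,66,0],"yaw": 0},{"hand": -0.4,"delta_pos": [16,98,0],"yaw": 0},{"hand": -0.4,"delta_pos": [21,130,8],"yaw": 0},{"hand": -0.4,"delta_pos": [26,160,22],"yaw": 0},{"hand": -0.4,"delta_pos": [30,187,40],"yaw": 0},{"hand": -0.4,"delta_pos": [34,209,60],"yaw": 0},{"hand": -0.4,"delta_pos": [36.5,224,76],"yaw": 0},{"hand": -0.4,"delta_pos": [37.4,230.4,86],"yaw": 0},{"hand": -0.4,"delta_pos": [37.4,230.4,86],"yaw": 0},{"hand": -0.4,"delta_pos": [37.4,230.4,86],"yaw": 0}]}}

```text
clock: 29.02
position: [417.7, -322.0, 98.2]
ee_rot: [0.993, -0.121, -0.001, -0.0]
contact_force: [0.4, 1.3, -3.5]
gripper_width: 47.7
grasp_force: 62.7
```

```bash
python3 - <<'E'
from h import *
from m import rng
W=save('wrist','w7.png');s=read_state();print(s['position'],s['contact_force'],s['gripper_width'])
E
```

```text
[ 418.40482851 -321.89042602   99.13722585] [ 0.47480777  0.44807356 -3.26434265] 47.99588670564426
```

View pics/w7.png

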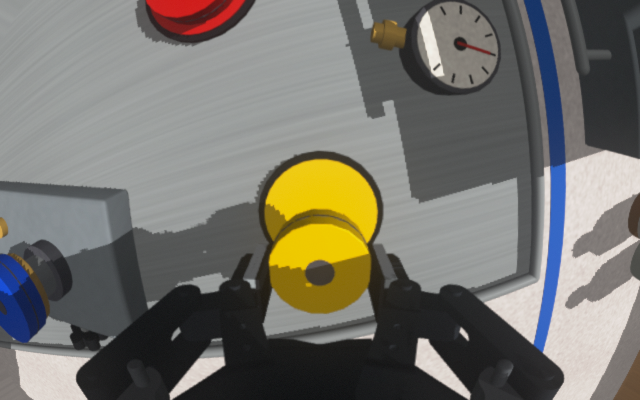

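Yellow is held level over its dock (ring columns 259–382). Lowering.

>>> {"op": "apply_moves", "data": {"rows": [{"hand": -0.4,"delta_pos": [-0.5,0.5,15],"yaw": 0},{"hand": -0.4,"delta_pos": [-0.5,0.5,32],"yaw": 0},{"hand": -0.4,"delta_pos": [-0.5,0.5,46],"yaw": 0},{"hand": -0.4,"delta_pos": [-0.5,0.5,52],"yaw": 0},{"hand": -0.4,"delta_pos": [-0.5,0.5,54],"yaw": 0},{"hand": -0.4,"delta_pos": [-0.5,0.5,55],"yaw": 0},{"hand": -0.4,"delta_pos": [-0.5,0.5,56],"yaw": 0},{"hand": -0.4,"delta_pos": [-0.5,0.5,56.5],"yaw": 0},{"hand": -0.4,"delta_pos": [-0.5,0.5,56.5],"yaw": 0},{"hand": -0.4,"delta_pos": [-0.5,0.5,56.5],"yaw": 0}]}}

```text
clock: 29.9
position: [417.9, -322.8, 43.0]
ee_rot: [0.993, -0.121, 0.001, 0.0]
contact_force: [-0.0, -0.2, -4.8]
gripper_width: 47.8
grasp_force: 62.8
```

>>> {"op": "apply_moves", "data": {"rows": [{"hand": -0.4,"delta_pos": [0,0,0.7],"yaw": 0},{"hand": -0.4,"delta_pos": [0,0,1.4],"yaw": 0},{"hand": -0.4,"delta_pos": [0,0,1.6],"yaw": 0},{"hand": -0.4,"delta_pos": [0,0,1.6],"yaw": 0}]}}

```text
clock: 30.23
position: [417.8, -322.8, 42.1]
ee_rot: [0.993, -0.121, 0.0, 0.0]
contact_force: [-1.5, 1.4, 6.0]
gripper_width: 47.8
grasp_force: 63.8
```

>>> {"op": "apply_moves", "data": {"rows": [{"hand": 0.15,"delta_pos": [0,0,0],"yaw": 0},{"hand": 0.2,"delta_pos": [0,0,0],"yaw": 0},{"hand": 0.3,"delta_pos": [0,0,0],"yaw": 0},{"hand": 0.5,"delta_pos": [0,0,0],"yaw": 0},{"hand": 0.65,"delta_pos": [0,0,0],"yaw": 0},{"hand": 0.65,"delta_pos": [0,0,-10],"yaw": 0},{"hand": 0.65,"delta_pos": [0,0,-30],"yaw": 0},{"hand": 0.65,"delta_pos": [0,0,-60],"yaw": 0},{"hand": 0.65,"delta_pos": [0,0,-95],"yaw": 0},{"hand": 0.65,"delta_pos": [0,0,-130],"yaw": 0},{"hand": 0.65,"delta_pos": [0,0,-140],"yaw": 0},{"hand": 0.65,"delta_pos": [0,0,-140],"yaw": 0}]}}

```text
clock: 31.23
position: [419.5, -323.6, 185.4]
ee_rot: [0.993, -0.121, 0.004, 0.001]
contact_force: [-0.6, -0.0, -0.1]
gripper_width: 70.3
grasp_force: 0.0
```

```bash
python3 -c "
from chk import *
chk('yellow',(418.4,-322.4))"
```

```text
[ 418.13981715 -322.86008272  182.82138679] 31.2833
weight dot z33 (array([ 417.3, -322.5,   33. ]), array([195.4, 318.7]))
dock (417.1, -322.6, 40.8)
net weight 0.9 [ 419.9 -325.4   11. ]
```

>>> {"op": "apply_moves", "data": {"rows": [{"hand": 1,"delta_pos": [-2,-14,0],"yaw": 0},{"hand": 1,"delta_pos": [-7,-42,0],"yaw": 0},{"hand": 1,"delta_pos": [-12,-75,0],"yaw": 0},{"hand": 1,"delta_pos": [-17,-108,0],"yaw": 0},{"hand": 1,"delta_pos": [-22,-141,0],"yaw": 0},{"hand": 1,"delta_pos": [-27,-172,0],"yaw": 0},{"hand": 1,"delta_pos": [-32,-200,0],"yaw": 0},{"hand": 1,"delta_pos": [-35,-221,0],"yaw": 0},{"hand": 1,"delta_pos": [-36.8,-231.2,0],"yaw": 0},{"hand": 1,"delta_pos": [-36.8,-231.2,0],"yaw": 0},{"hand": 1,"delta_pos": [-36.8,-231.2,0],"yaw": 0}]}}

```text
clock: 32.25
position: [436.9, -89.4, 179.9]
ee_rot: [0.993, -0.121, -0.001, 0.0]
contact_force: [-0.2, 1.1, -0.8]
gripper_width: 85.7
grasp_force: 0.0
```

```bash
python3 - <<'E'
from h import *
from m import rng
W=save('wrist','w8.png');s=read_state();print(s['position'])
print(dot(W,(438,-89.7),115),disc(W,(438,-89.7),rng['blue'],z=115))
E
```

```text
[436.92160535 -89.86449453 180.05002732]
(None, (226, 320)) (439.3, -90.8, 35.0)
```

View pics/w8.png

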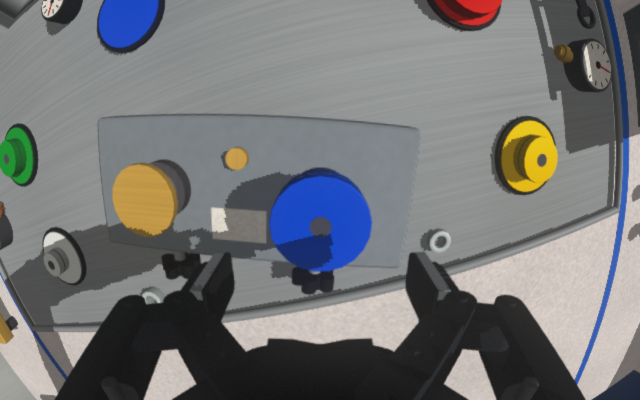

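Blue's dot at (321,227) is as predicted. Descending and gripping.

>>> {"op": "apply_moves", "data": {"rows": [{"hand": 1,"delta_pos": [0.7,0,15],"yaw": 0},{"hand": 1,"delta_pos": [0.7,0,35],"yaw": 0},{"hand": 1,"delta_pos": [0.7,0,50],"yaw": 0},{"hand": 1,"delta_pos": [0.7,0,58],"yaw": 0},{"hand": 1,"delta_pos": [0.7,0,60],"yaw": 0},{"hand": 1,"delta_pos": [0.7,0,60],"yaw": 0},{"hand": 0.75,"delta_pos": [0.7,0,60],"yaw": 0},{"hand": 0.65,"delta_pos": [0.7,0,60],"yaw": 0},{"hand": 0.55,"delta_pos": [0.7,0,60],"yaw": 0},{"hand": 0.45,"delta_pos": [0.7,0,60],"yaw": 0},{"hand": 0.2,"delta_pos": [0.7,0,60],"yaw": 0},{"hand": -0.1,"delta_pos": [0.7,0,60],"yaw": 0}]}}

```text
clock: 33.3
position: [438.5, -90.1, 122.5]
ee_rot: [0.993, -0.121, 0.001, 0.0]
contact_force: [-1.7, -2.5, 7.6]
gripper_width: 63.4
grasp_force: 64.1
```

>>> {"op": "apply_moves", "data": {"rows": [{"hand": -0.1,"delta_pos": [0,0,0],"yaw": 0},{"hand": -0.1,"delta_pos": [0,0,0],"yaw": 0}]}}

```text
clock: 33.47
position: [438.6, -90.0, 122.5]
ee_rot: [0.993, -0.121, 0.001, 0.0]
contact_force: [-2.4, -2.8, 7.9]
gripper_width: 63.5
grasp_force: 64.1
```

>>> {"op": "apply_moves", "data": {"rows": [{"hand": -0.1,"delta_pos": [0,0,-2],"yaw": 0},{"hand": -0.1,"delta_pos": [0,0,-5],"yaw": 0},{"hand": -0.1,"delta_pos": [0,0,-12],"yaw": 0},{"hand": -0.1,"delta_pos": [0,0,-24],"yaw": 0},{"hand": -0.1,"delta_pos": [0,0,-38],"yaw": 0},{"hand": -0.1,"delta_pos": [0,0,-48],"yaw": 0},{"hand": -0.1,"delta_pos": [0,0,-50],"yaw": 0},{"hand": -0.1,"delta_pos": [0,0,-50],"yaw": 0}]}}

```text
clock: 34.13
position: [438.1, -89.4, 171.3]
ee_rot: [0.993, -0.121, 0.001, -0.0]
contact_force: [-0.3, -0.3, -6.0]
gripper_width: 63.4
grasp_force: 67.3
```

>>> {"op": "apply_moves", "data": {"rows": [{"hand": -0.1,"delta_pos": [8,-9,0],"yaw": 0},{"hand": -0.1,"delta_pos": [26,-28,0],"yaw": 0},{"hand": -0.1,"delta_pos": [48,-51,0],"yaw": 0},{"hand": -0.1,"delta_pos": [71,-75,0],"yaw": 0},{"hand": -0.1,"delta_pos": [94,-99,0],"yaw": 0},{"hand": -0.1,"delta_pos": [117,-123,0],"yaw": 0},{"hand": -0.1,"delta_pos": [139,-147,10],"yaw": 0},{"hand": -0.1,"delta_pos": [159,-168,25],"yaw": 0},{"hand": -0.1,"delta_pos": [176,-186,42],"yaw": 0},{"hand": -0.1,"delta_pos": [188,-199,60],"yaw": 0},{"hand": -0.1,"delta_pos": [192.8,-204.2,70],"yaw": 0},{"hand": -0.1,"delta_pos": [192.8,-204.2,72],"yaw": 0}]}}

```text
clock: 35.13
position: [673.4, 63.2, 93.5]
ee_rot: [0.993, -0.121, -0.004, 0.001]
contact_force: [-1.3, -0.7, -5.7]
gripper_width: 63.8
grasp_force: 67.7
```

>>> {"op": "apply_moves", "data": {"rows": [{"hand": -0.1,"delta_pos": [0,0,0],"yaw": 0},{"hand": -0.1,"delta_pos": [0,0,0],"yaw": 0}]}}

```text
clock: 35.3
position: [673.7, 61.8, 98.8]
ee_rot: [0.993, -0.121, -0.0, 0.0]
contact_force: [-0.2, 0.2, -4.5]
gripper_width: 63.7
grasp_force: 67.7
```

```bash
python3 - <<'E'
from h import *
W=save('wrist','w9.png');s=read_state();print(s['position'],s['contact_force'],s['gripper_width'])
E
```

```text
[674.09660877  61.78920883  99.78934162] [-0.79686601 -0.4261129  -5.00182682] 63.779833072115736
```

View pics/w9.png

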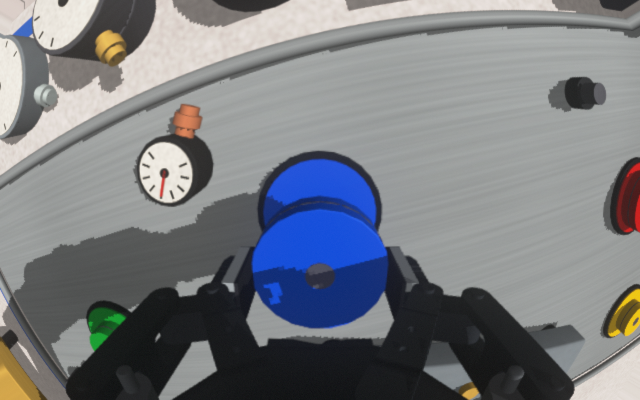

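Blue is level, centred over its dock. Lowering.

>>> {"op": "apply_moves", "data": {"rows": [{"hand": -0.1,"delta_pos": [0.3,0,15],"yaw": 0},{"hand": -0.1,"delta_pos": [0.3,0,33],"yaw": 0},{"hand": -0.1,"delta_pos": [0.3,0,47],"yaw": 0},{"hand": -0.1,"delta_pos": [0.3,0,53],"yaw": 0},{"hand": -0.1,"delta_pos": [0.3,0,55.5],"yaw": 0},{"hand": -0.1,"delta_pos": [0.3,0,56.5],"yaw": 0},{"hand": -0.1,"delta_pos": [0.3,0,57.2],"yaw": 0},{"hand": -0.1,"delta_pos": [0.3,0,57.8],"yaw": 0},{"hand": -0.1,"delta_pos": [0.3,0,57.8],"yaw": 0},{"hand": -0.1,"delta_pos": [0.3,0,57.8],"yaw": 0}]}}

```text
clock: 36.18
position: [675.0, 62.3, 41.8]
ee_rot: [0.993, -0.121, 0.001, -0.0]
contact_force: [0.0, -0.1, -5.5]
gripper_width: 63.4
grasp_force: 68.0
```

>>> {"op": "apply_moves", "data": {"rows": [{"hand": -0.1,"delta_pos": [0,0,0.7],"yaw": 0},{"hand": -0.1,"delta_pos": [0,0,1.3],"yaw": 0},{"hand": -0.1,"delta_pos": [0,0,1.5],"yaw": 0},{"hand": -0.1,"delta_pos": [0,0,1.5],"yaw": 0}]}}

```text
clock: 36.52
position: [675.0, 62.3, 40.7]
ee_rot: [0.993, -0.121, 0.001, -0.0]
contact_force: [-2.0, 1.1, 2.0]
gripper_width: 63.6
grasp_force: 68.6
```

>>> {"op": "apply_moves", "data": {"rows": [{"hand": 0.52,"delta_pos": [0,0,0],"yaw": 0},{"hand": 0.58,"delta_pos": [0,0,0],"yaw": 0},{"hand": 0.7,"delta_pos": [0,0,0],"yaw": 0},{"hand": 0.85,"delta_pos": [0,0,0],"yaw": 0},{"hand": 1,"delta_pos": [0,0,0],"yaw": 0},{"hand": 1,"delta_pos": [0,0,-8],"yaw": 0},{"hand": 1,"delta_pos": [0,0,-25],"yaw": 0},{"hand": 1,"delta_pos": [0,0,-55],"yaw": 0},{"hand": 1,"delta_pos": [0,0,-90],"yaw": 0},{"hand": 1,"delta_pos": [0,0,-125],"yaw": 0},{"hand": 1,"delta_pos": [0,0,-140],"yaw": 0},{"hand": 1,"delta_pos": [0,0,-140],"yaw": 0}]}}

```text
clock: 37.52
position: [677.4, 62.6, 186.5]
ee_rot: [0.993, -0.121, 0.006, -0.002]
contact_force: [-0.2, -0.7, 0.1]
gripper_width: 85.1
grasp_force: 0.0
```

>>> {"op": "apply_moves", "data": {"rows": [{"hand": 1,"delta_pos": [0,0,0],"yaw": 0},{"hand": 1,"delta_pos": [0,0,0],"yaw": 0},{"hand": 1,"delta_pos": [0,0,0],"yaw": 0}]}}

```text
clock: 37.77
position: [673.8, 62.0, 177.9]
ee_rot: [0.993, -0.121, -0.001, 0.001]
contact_force: [0.8, 0.2, -0.1]
gripper_width: 85.5
grasp_force: 0.0
```

```bash
python3 -c "
from chk import *
chk('blue',(674.8,61.9)); S=save('scene','end.png')"
```

```text
[673.88420982  61.99569854 177.84136582] 37.8167
weight dot z33 (None, (192, 319))
dock (673.1, 62.2, 41.6)
net weight 0.72 [676.3  63.7  11. ]
```

View pics/end.png

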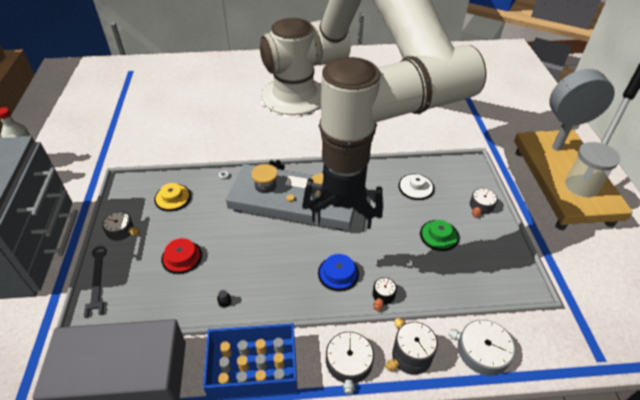

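All five weights lie flat on their own docks: yellow (172,193), red (181,252), blue (338,270), green (440,233), white (416,184).

```bash
python3 -c "
from bench import workorder; print(workorder.job_done())"
```

```text
the job is handed in; nothing more can be done
None
```

All five weights are lying flat and centred on the docks of their own colour, none tipped or fell, and the job was handed in at about 38 s of the 122 s allowed; the hand-in returned no verdict.

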